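Turn the double-ended rods in the curing box and start the second cure

ROBOT

A 6-joint arm with a two-finger parallel gripper is mounted at the origin on a cart in front of the work surface, level with it; the furniture and walls round the work are solid. World frame = base frame: x ahead of the robot, y to its left, z up, the work surface at z = 0. Lengths are in mm, angles in rad, forces in N, time in s.
With the tool pointing down it reaches from about 275 to 750 mm from the base axis. Payload 10.2 kg.
Tool frame: the origin (TCP) lies on the centre line of the jaws, within the pads' length; the fingertips stand 19 mm ahead of it and the grasp point (between the pads) is the TCP; z points along the fingers, y is the direction in which the jaws open and shut (so a half turn about z gives the same grasp; the last joint's range is limited). The gripper opens to 88 mm and grips with 3 to 60 N. Pads are 18 mm wide; open, the fingers measure 123 mm over their backs; the gripper's body (75 mm by 187 mm) begins 45 mm behind the grasp point.
Start: joints at [1.071, 0.313, 1.498, -0, 1.331, -0.223], TCP at [143.484, 505.018, 257.72] pointing down, gripper open.
Joint ranges: [-2.94, 2.94], [-0.97, 2.17], [0.19, 2.56], [-1.23, 4.37], [0.02, 3.11], [-2.88, 2.88]. Speed limits (rad/s): [2.39, 2.39, 3.01, 3.14, 3.14, 3.14].

INTERFACE

Orientations are given as a rotation vector (axis times angle).
In Python, from bench import sensors, optics, workorder gives the robot as it stands.
- The arm moves only by the tool drive_tool, never from a script. Its argument "commands" is a list of rows, each a list of 4 numbers: the shift along the tool's x, y, z in units of 800 mm (1.0 is 800 mm), then the turn about the tool's z in units of 90 degrees (1.0 is 90 degrees). A call has 1 to 12 rows; each row is the pose to reach, as a shift and turn from the pose commanded when the call began, along the tool's axes at that moment; what a row does not reach only later rows make up. A row lasts 1/12 s, in which the tool goes at most 41.7 mm and 7.16 degrees, less where a joint would pass 70% of its speed; a pose out of reach is approached as far as the arm can. A call with a number of a shift or a turn outside -1 to 1 is refused whole. A call with a gripper value outside its range is refused whole. "hand" is the finger opening in mm, from 0 to 88.1, set as the call begins (left out, the last holds). The fingers move at their own pace and stop on an object; "newtons" is the grip in N (left out, the last holds). Time passes only in rows, so rows that repeat a pose let the fingers close. It gives the time, the measured TCP pose, the force and the opening at its end, in the units of the state.
- sensors.state(): the state, without advancing time (a new reading comes with each control period).
- optics.get_image(name): name is "side" or "top"; returns the picture (384x512x3 uint8, red, green, blue); there is no depth.
- optics.camera_info(name): a dict with "mtx" (3x3 intrinsics, pixels), "k1" (the pictures are not rectified: a ray, as slopes to the right and down, at radius r is drawn at 1 + k1 r^2 times it, then the intrinsics apply), "eye" and "attitude" of the camera in the world. Camera axes: x right, y up, looking along -z (the intrinsics and any distortion apply to the point x, -y, -z); pixel columns grow to the right and rows downward; lengths in mm; the calibration is good to about 2 mm. A picture is of the moment at which its call begins. camera_info takes no time and is no camera call.
- workorder.hand_in(): hands the job in, once; it reports no verdict.
The state is a dict: "time": time; "joints": joint angles; "qd": joint speeds; "joint_efforts": joint torques, N m; "position": TCP position; "tcp_rot": TCP orientation; "force": force on the tool from outside, world axes, zero at the start; "torque": the same for the moment, N m; "gripper_width": finger opening in mm.
Only numpy, scipy, OpenCV 4.12 (cv2) and the standard library are available. Lean on these libraries where they do the work, as an engineer would, in place of code of your own. Each camera call takes 0.05 s, during which the arm holds its last target. There are 200 camera calls.

TASK

Raise the amber hood of the curing box until it stays open by itself, then turn every rod in it end for end and lay it back in a cradle, so that its green stone points at the lamp bar and its red stone away from it; do not knock the lamp bar out of its upright position or disturb the stand, spirit lamp, dish and mug. When all the rods are turned, shut the hood fully, and only with it shut press the keys of the keypad fully down one at a time: blue, then yellow, then green. Leave the hood shut over the turned rods.

Things in the scene. Friction and masses are not known exactly. Their poses are not given: they have to be found in the camera images.
- cure_box: fixed curing box: base 225 x 270 mm (top 62 mm high) with two white cradle rows, 10 mm thick, at x = -50 and +40 mm, ridges 117 mm high; fingers have room between the rows. Origin: centre of its underside; +x to lamp bar and hinge (to the robot's right, somewhat away). A rod in a V cradle lies along x, middle at x = -5, z = 99 and y = -75, -25, 25 or 75 mm (cradles 0 to 3)
- hood (a joint): angle of the amber see-through hood (195 x 268 mm, 86 mm high outside, 0.45 kg) about its hinge: 0 shut, 1.55 rad wide open against its stop. Beyond about 1.1 rad it falls open by itself and stays; below that it sinks shut slowly by itself (damped hinge)
- hood_bar (a point): middle of the hood's black handle bar, a round bar 10 mm thick and 120 mm long, parallel to the hinge, 47 mm out (to its middle) from the hood's front wall on the side away from the hinge (two stalks hold it at its ends, 60 mm either side of the middle); 131 mm high when shut, about 308 mm when open. It may turn in a grip
- hood_hinge (a point): middle of the hood's hinge line (66 mm high), which runs along the box's y axis. With the hood shut the bar lies 242 mm from it in the box's -x and 65 mm above it; the bar rises and swings over toward +x as the hood opens
- lamp_bar (a joint): lean of the lamp bar about its foot, 0 upright, positive away from the rods; it has a stiff friction hinge and stays where it is knocked
- lamp_face (a point): middle of the lit face of the lamp bar, an upright black bar 210 mm long, 9 mm thick, its top 130 mm high, with a row of violet diodes, across the rods' ends on the hinge side of the box; the rods' tips end about 17 mm short of it
- rod_0: double-ended rod 0 (may be absent), 136 mm long: brass shank 10 mm thick, green stone at one end and red stone at the other, and in the middle a square aluminium grip 14 x 14 x 50 mm. 60 g. Origin: the middle of its axis; its +x points to the green stone (tip 68 mm from the middle). At the start it lies in cradle 0, green away from the lamp bar
- rod_1: double-ended rod 1 (may be absent), 136 mm long: brass shank 10 mm thick, green stone at one end and red stone at the other, and in the middle a square aluminium grip 14 x 14 x 50 mm. 60 g. Origin: the middle of its axis; its +x points to the green stone (tip 68 mm from the middle). At the start it lies in cradle 1, green away from the lamp bar
- rod_2: double-ended rod 2 (may be absent), 136 mm long: brass shank 10 mm thick, green stone at one end and red stone at the other, and in the middle a square aluminium grip 14 x 14 x 50 mm. 60 g. Origin: the middle of its axis; its +x points to the green stone (tip 68 mm from the middle). At the start it lies in cradle 2, green away from the lamp bar
- rod_3: double-ended rod 3 (may be absent), 136 mm long: brass shank 10 mm thick, green stone at one end and red stone at the other, and in the middle a square aluminium grip 14 x 14 x 50 mm. 60 g. Origin: the middle of its axis; its +x points to the green stone (tip 68 mm from the middle). At the start it lies in cradle 3, green away from the lamp bar
- keypad: loose grey keypad 85 x 200 x 22 mm, 0.6 kg, on rubber feet, with three round spring keys in a row along its y axis, 60 mm apart; origin: centre of its underside. Its +x points away from the robot
- key_blue (a joint): travel of the blue key: 0 up, 0.006 m fully down (about 4 N), springs back when released; counts as pressed beyond 0.004 m
- key_yellow (a joint): travel of the yellow key: 0 up, 0.006 m fully down (about 4 N), springs back when released; counts as pressed beyond 0.004 m
- key_green (a joint): travel of the green key: 0 up, 0.006 m fully down (about 4 N), springs back when released; counts as pressed beyond 0.004 m
- key_blue_top (a point): middle of the top of the round blue key (28 mm across), which stands 10 mm above its black collar (44 mm across, 12 mm high); moves down with the key
- key_yellow_top (a point): middle of the top of the round yellow key (28 mm across), which stands 10 mm above its black collar (44 mm across, 12 mm high); moves down with the key
- key_green_top (a point): middle of the top of the round green key (28 mm across), which stands 10 mm above its black collar (44 mm across, 12 mm high); moves down with the key
- dowel_stand: bystander: loose wooden stand with upright dowels, 45 x 70 x 116 mm, origin at the centre of its underside
- spirit_lamp: bystander: loose violet spirit lamp, 62 mm across, 74 mm high, origin at the centre of its underside
- petri_dish: bystander: loose small round dish, 45 mm across, 10 mm high, origin at the centre of its underside
- mug: bystander: loose white mug, 92 x 127 x 95 mm, origin at the centre of its underside

How it is judged:
By the outcome, as a careful person would: the job done as asked, in the order asked, and still so for the second after the job is handed in, with the robot touching nothing.
Of rod_0, rod_1, rod_2, rod_3 only 2 to 4 are there at a start; the rules pass over those that are not, and their reading is None.
At some moment in a run one of keypad may be knocked a few centimetres aside while the robot is not near it.
Once in a run the grip may slacken for a moment while it holds something.
It also fails if it takes over 210 s, if anything falls off the work surface, if the arm or the gripper's body presses on something with over 40 N, if the wrist force passes 120 N, or if a joint passes its speed limit or range.

## Working session

There is one attempt and no reset: what is moved stays moved. The work goes in short steps, Python scripts to look and compute and a tool call to move; the robot and the scene stay as the last step left them, time stands still between calls to the robot, and variables do not carry over. Pictures are saved under pics/ and viewed, about 12 in all and at most 16, crops included, and the job is handed in when it is done.

Besides the shell and the picture viewer there is one more tool, called after "Request:" as name([rows], argument=value, ...), one row to a line, values as JSON. drive_tool: Moves the arm, as the interface text tells. Shifts and turns lie within -1 to 1; 1 stands for 800 mm of shift or 90 degrees of turn. Its arguments: {"type":"object","properties":{"commands":{"type":"array"},"hand":{"type":"number"},"newtons":{"type":"number"}},"required":["commands"]}

```bash
ls; mkdir -p pics; cat > h.py <<'E'
import numpy as np, cv2
from scipy.spatial.transform import Rotation as R
from bench import sensors, optics, workorder
def cam(n):
    c=optics.camera_info(n); return c
def rot(c):
    a=np.array(c["attitude"],float)
    return a if a.shape==(3,3) else (R.from_rotvec(a).as_matrix() if a.size==3 else R.from_quat(a).as_matrix())
def ray(n,u,v):
    c=cam(n); K=np.array(c["mtx"]); k=c["k1"]
    d=cv2.undistortPoints(np.array([[[u,v]]],float),K,np.array([k,0,0,0.]))[0,0]
    return np.array(c["eye"],float), rot(c)@np.array([d[0],-d[1],-1])
def onz(n,u,v,z):
    e,d=ray(n,u,v); return e+d*(z-e[2])/d[2]
def px(n,p):
    c=cam(n); q=rot(c).T@(np.array(p,float)-np.array(c["eye"],float)); s=np.array([q[0],-q[1]])/-q[2]
    s=s*(1+c["k1"]*(s@s)); K=np.array(c["mtx"]); return K[:2,:2]@s+K[:2,2]
def tri(a,b):
    (e1,d1),(e2,d2)=ray(*a),ray(*b)
    t=np.linalg.lstsq(np.c_[d1,-d2],e2-e1,rcond=None)[0]; p,q=e1+d1*t[0],e2+d2*t[1]
    return (p+q)/2,np.linalg.norm(p-q)
def save(n,f):
    im=optics.get_image(n); cv2.imwrite(f"pics/{f}.png",cv2.cvtColor(im,cv2.COLOR_RGB2BGR)); return im
E
python3 - <<'E'
from h import *
for n in("side","top"):
    save(n,n+"0"); print(optics.camera_info(n))
print(sensors.state())
E
```

```text
pics
{'mtx': array([[398.02383407,   0.        , 251.9704041 ],
       [  0.        , 398.02383407, 179.20376688],
       [  0.        ,   0.        ,   1.        ]]), 'k1': -0.07946426225945181, 'eye': array([  -38.30544041, -1134.59221916,  1019.08849904]), 'attitude': array([ 0.92907337, -0.2481445 , -0.47635427])}
{'mtx': array([[456.5222254 ,   0.        , 262.37402416],
       [  0.        , 456.5222254 , 193.43963636],
       [  0.        ,   0.        ,   1.        ]]), 'k1': -0.02419740797394617, 'eye': array([-131.5937793 ,  292.81010005, 1837.51131979]), 'attitude': array([ 0.27269414, -0.40972832, -1.91253664])}
{'time': 0.1, 'joints': array([ 1.07059562e+00,  3.13337783e-01,  1.49832941e+00,  2.07467930e-05,
        1.33098976e+00, -2.23384926e-01]), 'qd': array([ 0.00169992, -0.00125957, -0.0033815 ,  0.00049448,  0.00041418,
       -0.00068312]), 'joint_efforts': array([ 1.76623966e-03, -4.02809894e+01, -2.52643758e+01,  6.95318892e-02,
        3.42260313e-02, -7.17405987e-05]), 'position': array([143.38622389, 504.84407995, 257.25901152]), 'tcp_rot': array([-4.33387305e-01, -3.11115609e+00,  1.55216854e-03]), 'force': array([ 0.07830104,  0.1344287 , -0.0549325 ]), 'torque': array([-0.01084956, -0.00563421,  0.00510906]), 'gripper_width': 88.3979909884429}
```

View pics/side0.png

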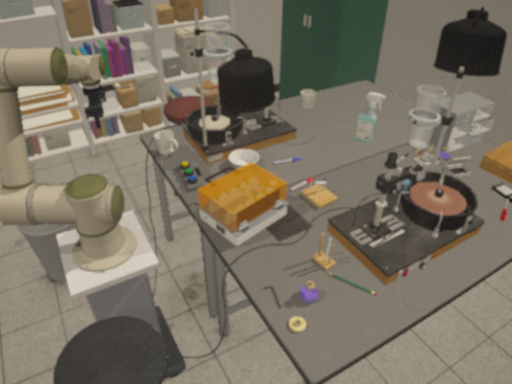

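View pics/top0.png

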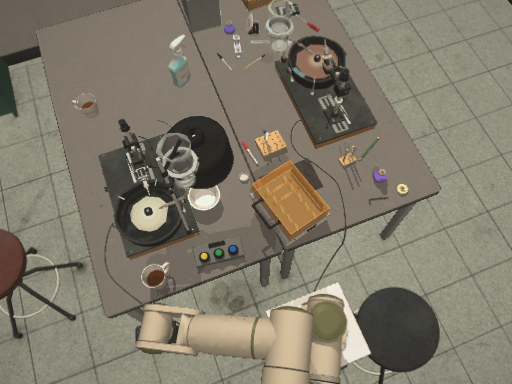

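```bash
python3 - <<'E'
import cv2,numpy as np
a=cv2.imread("pics/top0.png")[140:280,185:345]; b=cv2.imread("pics/side0.png")[125:245,165:345]
a=cv2.resize(a,None,fx=5,fy=5,interpolation=cv2.INTER_CUBIC)[:600,:]
b=cv2.resize(b,None,fx=4.4,fy=4.4,interpolation=cv2.INTER_CUBIC)
cv2.imwrite("pics/topc.png",a);cv2.imwrite("pics/sidec.png",b);print(a.shape,b.shape)
from h import *
for z in(0,):
  for p in [(290,200),(218,250),(325,320),(155,275),(347,160),(380,177),(243,178)]: print(p,onz("top",*p,z).round())
E
```

```text
(600, 800, 3) (528, 792, 3)
(290, 200) [ 554. -116.    0.]
(218, 250) [454. 252.   0.]
(325, 320) [ 30. -44.   0.]
(155, 275) [448. 527.   0.]
(347, 160) [ 641. -436.    0.]
(380, 177) [ 509. -536.    0.]
(243, 178) [729.  38.   0.]
```

View pics/topc.png

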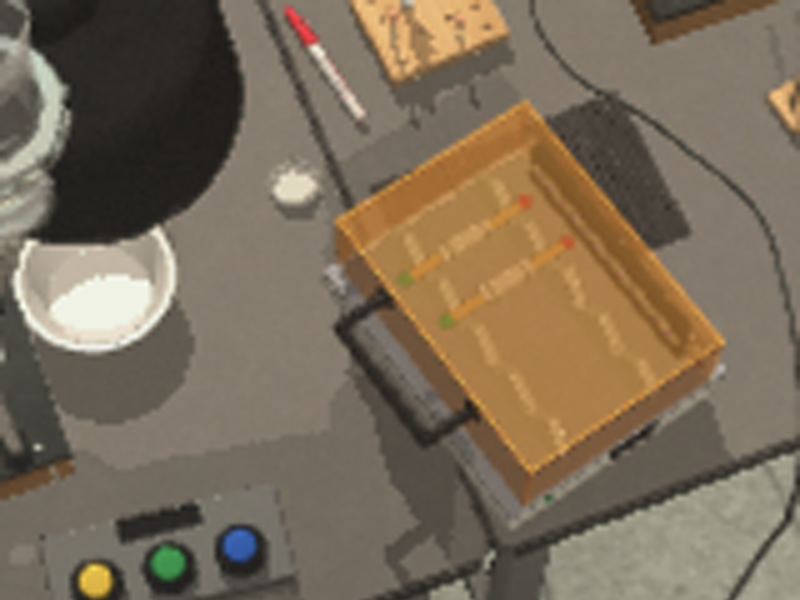

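View pics/sidec.png

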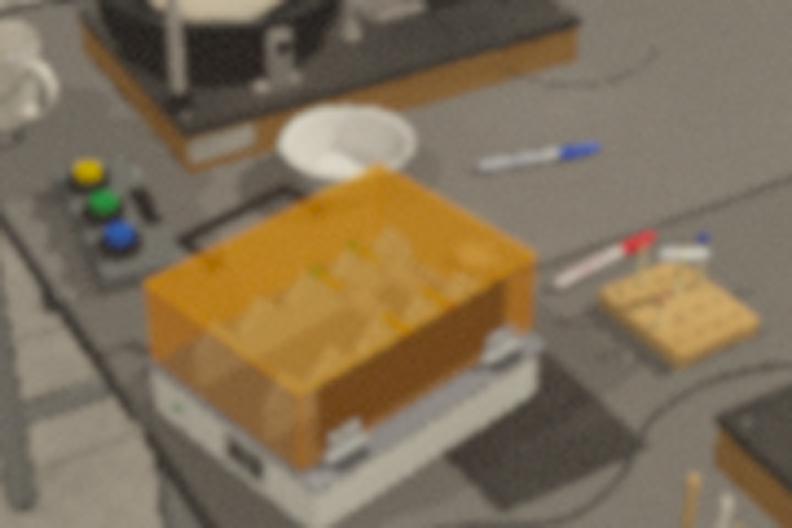

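```bash
cat >> h.py <<'E'
def box_of(c0,th):
    c,s=np.cos(th),np.sin(th); Rm=np.array([[c,-s,0],[s,c,0],[0,0,1]])
    return (lambda p: np.array([*c0,0])+Rm@np.array(p,float)), (lambda w: Rm.T@(np.array(w,float)-np.array([*c0,0])))
def blobs(im,hlo,hhi,smin=110,vmin=60,amin=3,roi=None):
    h=cv2.cvtColor(im,cv2.COLOR_RGB2HSV); m=cv2.inRange(h,(hlo,smin,vmin),(hhi,255,255))
    if roi: k=np.zeros_like(m); k[roi[1]:roi[3],roi[0]:roi[2]]=1; m=m*k
    n,_,st,ce=cv2.connectedComponentsWithStats(m)
    return [(*ce[i].round(1),int(st[i,4])) for i in range(1,n) if st[i,4]>=amin]
E
python3 - <<'E'
from h import *
t=cv2.cvtColor(cv2.imread("pics/top0.png"),cv2.COLOR_BGR2RGB); s=cv2.cvtColor(cv2.imread("pics/side0.png"),cv2.COLOR_BGR2RGB)
for nm,lo,hi in(("b",100,120),("y",20,32),("g",50,80)):
    A=blobs(t,lo,hi,120,60,8,(190,235,250,270)); B=blobs(s,lo,hi,120,60,8,(175,155,205,190)); print(nm,A,B)
    if A and B: print(tri(("top",*A[0][:2]),("side",*B[0][:2])))
G=[onz("top",*p,99)for p in((266,196),(274.4,204.2))];Rd=[onz("top",*p,99)for p in((290,180.4),(298.6,188.4))]
for g,r in zip(G,Rd): print(g.round(1),r.round(1),((g+r)/2).round(1),np.linalg.norm(r-g),np.arctan2(*(r-g)[[1,0]]))
for p in((253,206),(271,228)): print("bar",onz("top",*p,131).round(1))
C=[onz("top",185+u/5,140+v/5,152).round(1) for u,v in((527,102),(337,222),(525,470),(722,347))];print("hood top corners",C,np.mean(C,0))
for i in range(4): d=C[(i+1)%4]-C[i]; print(np.linalg.norm(d),np.arctan2(d[1],d[0]))
E
```

```text
b [(np.float64(232.4), np.float64(248.7), 35)] [(np.float64(191.4), np.float64(177.6), 30)]
(array([424.73773321, 196.70554983,  39.3751605 ]), np.float64(0.6699844316367408))
y [(np.float64(203.6), np.float64(255.7), 46)] [(np.float64(184.5), np.float64(163.7), 38)]
(array([440.41473148, 315.8642017 ,  37.24661051]), np.float64(0.48078121288245323))
g [(np.float64(218.2), np.float64(252.3), 32)] [(np.float64(187.9), np.float64(170.3), 23)]
(array([432.14920333, 255.77070678,  39.331282  ]), np.float64(0.5116859750498118))
[569.7  -8.1  99. ] [ 599.6 -129.1   99. ] [584.6 -68.6  99. ] 124.63721941841982 -1.3286852951041235
[522.7 -26.7  99. ] [ 552.2 -148.2   99. ] [537.4 -87.4  99. ] 125.00291232792435 -1.3329662886451445
bar [534.9  62.7 131. ]
bar [421.   30.2 131. ]
hood top corners [array([ 662.1, -153.9,  152. ]), array([616.5,  33.7, 152. ]), array([364.3, -26.2, 152. ]), array([ 402. , -212.6,  152. ])] [511.225 -89.75  152.   ]
193.0624769342816 1.8092424195314367
259.2158367075592 -2.9084034694832015
190.17426219128603 -1.3712351520980761
266.64151964763477 0.22196389388148222
```

```bash
cat >> h.py <<'E'
def go(*tgts):
    s=sensors.state(); Rm=R.from_rotvec(s["tcp_rot"]).as_matrix(); y=np.arctan2(Rm[1,1],Rm[0,1])
    print("pos",s["position"].round(1),"yaw",y.round(3),"j",s["joints"].round(2),"w",round(s["gripper_width"],1),"t",s["time"])
    for p in tgts:
        d=Rm.T@(np.array(p[:3],float)-s["position"])/800
        t=0 if len(p)<4 else -((p[3]-y+np.pi)%(2*np.pi)-np.pi)/(np.pi/2)
        print(p,"->",[*d.round(4),round(t,4)])
E
python3 - <<'E'
from h import *
go((478,46.5,255,1.805))
E
```

```text
pos [143.4 504.8 257.3] yaw 1.294 j [ 1.07  0.31  1.5   0.    1.33 -0.22] w 88.4 t 0.1
(478, 46.5, 255, 1.805) -> [np.float64(-0.5589), np.float64(-0.4368), np.float64(0.0031), np.float64(-0.3253)]
```

Request:
drive_tool([
  [-0.14,-0.11,0,-0.08],
  [-0.28,-0.22,0,-0.16],
  [-0.42,-0.33,0,-0.24],
  [-0.5,-0.39,0,-0.3],
  [-0.5,-0.39,0,-0.325],
  [-0.5,-0.39,0,-0.325],
  [-0.5,-0.39,0,-0.325],
  [-0.5,-0.39,0,-0.325],
  [-0.5,-0.39,0,-0.325],
  [-0.5,-0.39,0,-0.325],
  [-0.5,-0.39,0,-0.325],
  [-0.5,-0.39,0,-0.325],
], hand=34)

```text
time: 1.1
position: [427.1, 116.2, 257.7]
tcp_rot: [0.366, -3.12, -0.0]
force: [0.1, 0.7, -0.8]
gripper_width: 34.2
```

```bash
python3 - <<'E'
from h import *
go((478,46.5,255,1.805))
E
```

```text
pos [427.1 116.2 257.7] yaw 1.804 j [-0.    0.13  1.73  0.    1.28 -1.8 ] w 34.2 t 1.1
(478, 46.5, 255, 1.805) -> [np.float64(-0.0417), np.float64(-0.0995), np.float64(0.0033), np.float64(-0.0005)]
```

Request:
drive_tool([
  [-0.0417,-0.0995,0,0],
  [-0.0417,-0.0995,0,0],
  [-0.0417,-0.0995,0.03,0],
  [-0.0417,-0.0995,0.06,0],
  [-0.0417,-0.0995,0.06,0],
  [-0.0417,-0.0995,0.06,0],
])

```text
time: 1.6
position: [477.0, 48.6, 209.5]
tcp_rot: [0.366, -3.118, -0.001]
force: [0.1, -0.1, 0.8]
gripper_width: 33.7
```

```bash
python3 - <<'E'
from h import *
go((478,46.5,134,1.805))
a=save("top","t1")[150:260,225:335]; b=save("side","s1")[140:240,170:300]
a=cv2.resize(a,(500,500),interpolation=cv2.INTER_CUBIC); b=cv2.resize(b,(650,500),interpolation=cv2.INTER_CUBIC)
cv2.imwrite("pics/c1.png",cv2.resize(np.hstack([a,b])[:,:,::-1],(800,348)))
print(px("top",(478,46.5,131)),px("side",(478,46.5,131)))
E
```

```text
pos [477.   48.6 209.5] yaw 1.805 j [-0.14  0.26  1.7   0.    1.18 -1.95] w 33.7 t 1.6
(478, 46.5, 134, 1.805) -> [np.float64(-0.0008), np.float64(-0.003), np.float64(0.0943), np.float64(-0.0003)]
[261.89196915 216.88387669] [216.86117787 173.86529377]
```

View pics/c1.png

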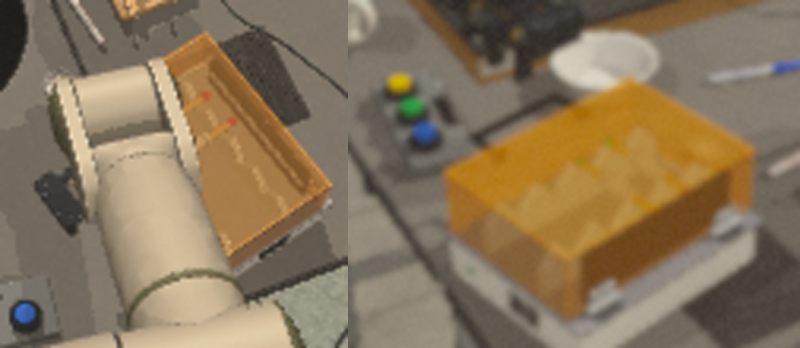

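```bash
python3 - <<'E'
from h import *
print(px("side",(477,48.6,190)),px("side",(477,48.6,209)),px("top",(477,48.6,190)))
b=cv2.imread("pics/s1.png")[80:220,130:300]
cv2.imwrite("pics/c2.png",cv2.resize(b,None,fx=4,fy=4,interpolation=cv2.INTER_CUBIC))
E
```

```text
[215.64400844 161.02596805] [215.394739   156.83385169] [261.53603904 211.82100904]
```

View pics/c2.png

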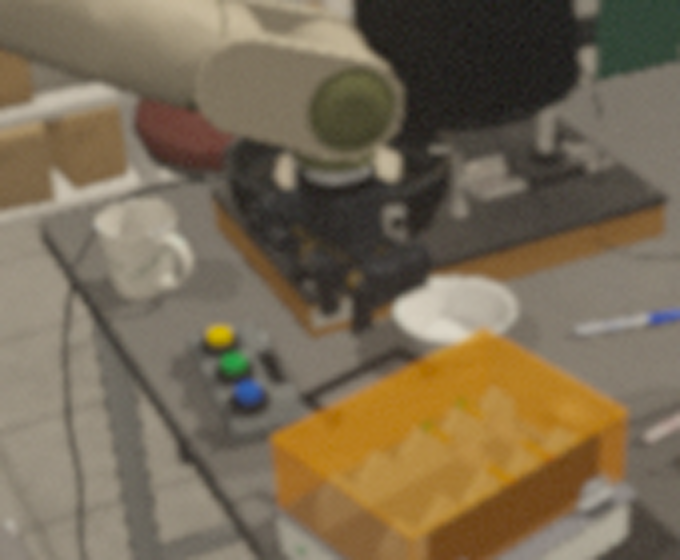

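Request:
drive_tool([
  [-0.001,-0.003,0.03,0],
  [-0.001,-0.003,0.06,0],
  [-0.001,-0.003,0.08,0],
  [-0.001,-0.003,0.097,0],
  [-0.001,-0.003,0.097,0],
  [-0.001,-0.003,0.097,0],
  [-0.001,-0.003,0.097,0],
])

```text
time: 2.28
position: [479.4, 46.5, 133.7]
tcp_rot: [-0.367, 3.118, -0.001]
force: [-0.3, 0.7, -0.1]
gripper_width: 34.2
```

Request:
drive_tool([
  [0,0,0,0],
  [0,0,0,0],
  [0,0,0,0],
  [0,0,0,0],
  [0,0,0,0],
  [0,0,0,0],
  [0,0,0,0],
  [0,0,0,0],
], hand=0, newtons=20)

```text
time: 2.95
position: [478.7, 47.0, 132.4]
tcp_rot: [-0.366, 3.12, 0.002]
force: [-0.8, 5.5, 2.5]
gripper_width: 8.7
```

```bash
cat >> h.py <<'E'
def arc(t0,ts,r=250.6,a=.262):
    f=lambda t: np.array([-r*np.cos(a+t),r*np.sin(a+t)])
    print([[0,*(-(f(t)-f(t0))/800).round(3).tolist(),0] for t in ts])
E
python3 - <<'E'
from h import *
go((478,46.5,255,-1.336+np.pi))
for k in range(4): arc(.38*k,.38*k+np.linspace(.38/12,.38,12))
E
```

```text
pos [478.7  47.  132.4] yaw 1.804 j [-0.15  0.36  1.79  0.    0.99 -1.95] w 8.7 t 2.95
(478, 46.5, 255, 1.805592653589793) -> [np.float64(0.0009), np.float64(-0.0003), np.float64(-0.1532), np.float64(-0.0008)]
[[0, -0.003, -0.01, 0], [0, -0.006, -0.019, 0], [0, -0.009, -0.028, 0], [0, -0.013, -0.038, 0], [0, -0.017, -0.047, 0], [0, -0.021, -0.056, 0], [0, -0.025, -0.065, 0], [0, -0.03, -0.073, 0], [0, -0.035, -0.082, 0], [0, -0.04, -0.09, 0], [0, -0.046, -0.098, 0], [0, -0.052, -0.106, 0]]
[[0, -0.006, -0.008, 0], [0, -0.012, -0.016, 0], [0, -0.019, -0.023, 0], [0, -0.026, -0.03, 0], [0, -0.033, -0.037, 0], [0, -0.04, -0.044, 0], [0, -0.047, -0.051, 0], [0, -0.055, -0.057, 0], [0, -0.063, -0.063, 0], [0, -0.071, -0.069, 0], [0, -0.079, -0.074, 0], [0, -0.087, -0.08, 0]]
[[0, -0.009, -0.005, 0], [0, -0.017, -0.01, 0], [0, -0.026, -0.014, 0], [0, -0.035, -0.019, 0], [0, -0.044, -0.022, 0], [0, -0.053, -0.026, 0], [0, -0.063, -0.029, 0], [0, -0.072, -0.032, 0], [0, -0.082, -0.035, 0], [0, -0.091, -0.038, 0], [0, -0.101, -0.04, 0], [0, -0.111, -0.042, 0]]
[[0, -0.01, -0.002, 0], [0, -0.02, -0.003, 0], [0, -0.03, -0.004, 0], [0, -0.039, -0.004, 0], [0, -0.049, -0.004, 0], [0, -0.059, -0.004, 0], [0, -0.069, -0.004, 0], [0, -0.079, -0.003, 0], [0, -0.089, -0.002, 0], [0, -0.099, -0.001, 0], [0, -0.109, 0.001, 0], [0, -0.118, 0.003, 0]]
```

Request:
drive_tool([
  [0,-0.003,-0.01,0],
  [0,-0.006,-0.019,0],
  [0,-0.009,-0.028,0],
  [0,-0.013,-0.038,0],
  [0,-0.017,-0.047,0],
  [0,-0.021,-0.056,0],
  [0,-0.025,-0.065,0],
  [0,-0.03,-0.073,0],
  [0,-0.035,-0.082,0],
  [0,-0.04,-0.09,0],
  [0,-0.046,-0.098,0],
  [0,-0.052,-0.106,0],
])

```text
time: 3.95
position: [488.3, 6.3, 217.8]
tcp_rot: [-0.366, 3.12, 0.003]
force: [-0.4, 7.5, 3.2]
gripper_width: 8.8
```

Request:
drive_tool([
  [0,-0.006,-0.008,0],
  [0,-0.012,-0.016,0],
  [0,-0.019,-0.023,0],
  [0,-0.026,-0.03,0],
  [0,-0.033,-0.037,0],
  [0,-0.04,-0.044,0],
  [0,-0.047,-0.051,0],
  [0,-0.055,-0.057,0],
  [0,-0.063,-0.063,0],
  [0,-0.071,-0.069,0],
  [0,-0.079,-0.074,0],
  [0,-0.087,-0.08,0],
])

```text
time: 4.95
position: [504.9, -63.0, 280.4]
tcp_rot: [-0.366, 3.12, -0.001]
force: [11.9, -4.6, -14.9]
gripper_width: 8.2
```

Request:
drive_tool([
  [0,-0.009,-0.005,0],
  [0,-0.017,-0.01,0],
  [0,-0.026,-0.014,0],
  [0,-0.035,-0.019,0],
  [0,-0.044,-0.022,0],
  [0,-0.053,-0.026,0],
])

```text
time: 5.45
position: [514.4, -104.1, 300.4]
tcp_rot: [0.365, -3.119, -0.001]
force: [9.3, -1.5, -16.0]
gripper_width: 8.4
```

Request:
drive_tool([
  [0,-0.01,-0.003,0],
  [0,-0.019,-0.006,0],
  [0,-0.029,-0.009,0],
  [0,-0.038,-0.012,0],
  [0,-0.048,-0.014,0],
  [0,-0.058,-0.016,0],
])

```text
time: 5.95
position: [524.8, -148.9, 312.5]
tcp_rot: [0.365, -3.117, -0.004]
force: [6.9, 0.7, -13.3]
gripper_width: 8.3
```

Request:
drive_tool([
  [0,-0.01,-0.002,0],
  [0,-0.02,-0.003,0],
  [0,-0.03,-0.004,0],
  [0,-0.039,-0.004,0],
  [0,-0.049,-0.004,0],
  [0,-0.059,-0.004,0],
  [0,-0.069,-0.004,0],
  [0,-0.079,-0.003,0],
  [0,-0.089,-0.002,0],
  [0,-0.099,-0.001,0],
  [0,-0.105,0.0,0],
  [0,-0.105,0.0,0],
])

```text
time: 6.95
position: [544.5, -230.8, 313.3]
tcp_rot: [0.365, -3.119, -0.003]
force: [5.2, 3.3, -14.3]
gripper_width: 8.6
```

Request:
drive_tool([
  [0,0,0,0],
  [0,0,0,0],
  [0,0,0,0],
  [0,0,0,0],
  [0,0,-0.03,0],
  [0,0,-0.07,0],
  [0,0,-0.1,0],
  [0,0.05,-0.1,0],
  [0,0.1,-0.1,0],
  [0,0.15,-0.1,0],
  [0,0.2,-0.1,0],
  [0,0.2,-0.1,0],
], hand=40)

```text
time: 7.95
position: [505.9, -69.1, 396.7]
tcp_rot: [-0.374, 3.116, -0.001]
force: [0.3, -0.4, 0.3]
gripper_width: 40.3
```

```bash
python3 - <<'E'
from h import *
go((400,150,350,0.235))
E
```

```text
pos [505.9 -69.1 396.7] yaw 1.809 j [-0.37  0.22  1.26  0.    1.66 -2.18] w 40.3 t 7.95
(400, 150, 350, 0.235) -> [np.float64(0.0641), np.float64(0.2975), np.float64(0.0579), np.float64(1.0023)]
```

Request:
drive_tool([
  [0.03,0.1,0.0,0.3],
  [0.06,0.2,0.0,0.6],
  [0.064,0.3,0.05,1.0],
  [0.064,0.4,0.05,1.0],
  [0.064,0.4,0.05,1.0],
  [0.064,0.4,0.05,1.0],
  [0.064,0.4,0.05,1.0],
  [0.064,0.4,0.05,1.0],
  [0.064,0.4,0.05,1.0],
  [0.064,0.4,0.05,1.0],
  [0.064,0.4,0.05,1.0],
  [0.064,0.4,0.05,1.0],
], hand=36)

```text
time: 8.95
position: [383.3, 225.5, 355.1]
tcp_rot: [1.716, 2.63, 0.001]
force: [0.1, 0.4, 0.3]
gripper_width: 35.9
```

```bash
python3 - <<'E'
from h import *
t=save("top","t2"); s=save("side","s2")
a=cv2.resize(t[150:260,225:335],(500,500),interpolation=cv2.INTER_CUBIC); b=cv2.resize(s[130:240,190:330],(636,500),interpolation=cv2.INTER_CUBIC)
cv2.imwrite("pics/c3.png",cv2.resize(np.hstack([a,b])[:,:,::-1],(800,352)))
for n,im,roi in(("top",t,(250,170,315,240)),("side",s,(200,160,290,235))):
    print(n,"G",blobs(im,40,80,100,50,2,roi),"R",blobs(im,0,6,130,60,2,roi),blobs(im,174,180,130,60,2,roi))
go((500,0,300,.235))
E
```

```text
top G [(np.float64(265.5), np.float64(195.0), 6), (np.float64(273.7), np.float64(203.8), 6)] R [(np.float64(289.6), np.float64(179.8), 5), (np.float64(298.0), np.float64(188.0), 5)] []
side G [] R [] []
pos [383.6 225.1 355.1] yaw 0.418 j [ 0.27  0.08  1.53 -0.    1.53 -0.15] w 36.3 t 9.05
(500, 0, 300, 0.235) -> [np.float64(-0.3162), np.float64(0.0186), np.float64(0.0691), np.float64(0.1167)]
```

View pics/c3.png

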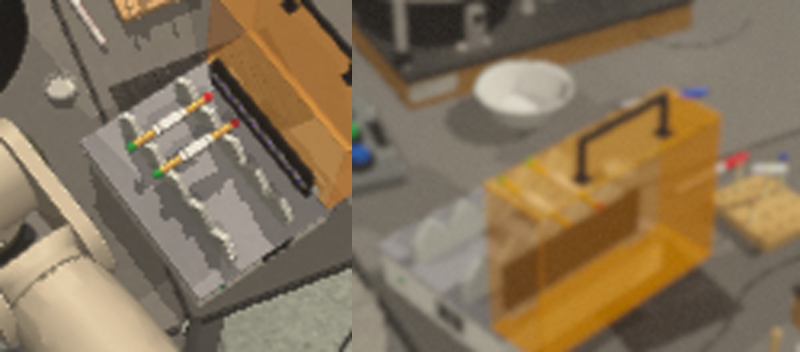

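```bash
python3 - <<'E'
from h import *
im=cv2.imread("pics/t2.png")[:,:,::-1].astype(float)
def cen(u,v,ch,r=4):
    w=np.zeros(im.shape[:2]); y,x=np.mgrid[:384,:512]; k=(abs(x-u)<=r)&(abs(y-v)<=r)
    o=[c for c in range(3) if c!=ch]; m=np.clip(im[:,:,ch]-im[:,:,o].max(2)-25,0,None)*k; return (x*m).sum()/m.sum(),(y*m).sum()/m.sum()
M=[]
for g,r in(((265.5,195),(289.6,179.8)),((273.7,203.8),(298,188))):
    G=onz("top",*cen(*g,1),99);Q=onz("top",*cen(*r,0),99); d=Q-G; M.append((G+Q)/2)
    print(G.round(1),Q.round(1),M[-1].round(1),np.linalg.norm(d).round(1),np.arctan2(d[1],d[0]).round(4))
d=M[0]-M[1];print(np.linalg.norm(d),np.arctan2(d[1],d[0]))
for u,v in((82,143),(200,300)): print(onz("top",225+u*.3125,150+v*.3125,62).round(1))
E
```

```text
[573.6  -7.2  99. ] [ 602.5 -126.4   99. ] [588.1 -66.8  99. ] 122.7 -1.3329
[526.2 -24.8  99. ] [ 554.  -142.7   99. ] [540.1 -83.8  99. ] 121.1 -1.3392
50.909638389722964 0.34003392115800357
[614.1  44.2  62. ]
[356.  -17.5  62. ]
```

```bash
python3 - <<'E'
from h import *
go((587,-69,200,.235))
E
```

```text
pos [383.6 225.1 355.1] yaw 0.418 j [ 0.27  0.08  1.53 -0.    1.53 -0.15] w 36.3 t 9.05
(587, -69, 200, 0.235) -> [np.float64(-0.4391), np.float64(0.0828), np.float64(0.1942), np.float64(0.1167)]
```

Request:
drive_tool([
  [-0.1,0.02,0.0,0.03],
  [-0.2,0.04,0.0,0.06],
  [-0.3,0.06,0.05,0.09],
  [-0.4,0.08,0.1,0.117],
  [-0.439,0.083,0.15,0.117],
  [-0.439,0.083,0.194,0.117],
  [-0.439,0.083,0.194,0.117],
  [-0.439,0.083,0.194,0.117],
  [-0.439,0.083,0.194,0.117],
  [-0.439,0.083,0.194,0.117],
  [-0.439,0.083,0.194,0.117],
  [-0.439,0.083,0.194,0.117],
], hand=36)

```text
time: 10.05
position: [587.1, -69.5, 198.7]
tcp_rot: [-1.942, -2.468, 0.001]
force: [-0.2, 0.3, 0.5]
gripper_width: 36.0
```

```bash
python3 - <<'E'
from h import *
go((587,-69,100,.235))
t=save("top","t3"); s=save("side","s3")
a=cv2.resize(t[150:260,225:335],(500,500),interpolation=cv2.INTER_CUBIC); b=cv2.resize(s[110:220,190:330],(636,500),interpolation=cv2.INTER_CUBIC)
cv2.imwrite("pics/c4.png",cv2.resize(np.hstack([a,b])[:,:,::-1],(800,352)))
print(px("side",(587,-69,181)),px("top",(587,-69,181)))
E
```

```text
pos [587.1 -69.5 198.7] yaw 0.237 j [-0.32  0.51  1.37 -0.    1.26 -0.55] w 36.0 t 10.05
(587, -69, 100, 0.235) -> [np.float64(0.0005), np.float64(0.0002), np.float64(0.1234), np.float64(0.0014)]
[255.80109885 170.03216023] [278.70217972 179.11070843]
```

View pics/c4.png

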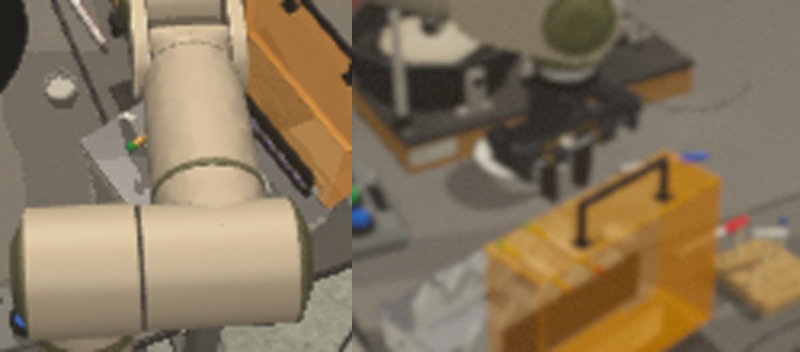

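Request:
drive_tool([
  [0,0,0.03,0],
  [0,0,0.06,0],
  [0,0,0.08,0],
  [0,0,0.1,0],
  [0,0,0.112,0],
  [0,0,0.123,0],
  [0,0,0.123,0],
  [0,0,0.123,0],
])

```text
time: 10.82
position: [587.4, -68.3, 101.7]
tcp_rot: [1.943, 2.467, 0.001]
force: [-0.2, -0.6, 0.6]
gripper_width: 35.9
```

Request:
drive_tool([
  [0,0,0,0],
  [0,0,0,0],
  [0,0,0,0],
  [0,0,0,0],
  [0,0,0,0],
  [0,0,0,0],
  [0,0,0,0],
  [0,0,0,0],
], hand=0, newtons=5)

```text
time: 11.48
position: [586.5, -68.8, 101.3]
tcp_rot: [-1.944, -2.466, 0.002]
force: [-6.3, -1.3, 3.7]
gripper_width: 14.0
```

Request:
drive_tool([
  [0,-0.002,0,0],
  [0,-0.004,0,0],
  [0,-0.004,0,0],
  [0,-0.004,0,0],
])

```text
time: 11.82
position: [585.4, -69.2, 101.9]
tcp_rot: [1.943, 2.464, 0.004]
force: [5.7, 1.7, 1.5]
gripper_width: 14.0
```

Request:
drive_tool([
  [0,0.002,0,0],
  [0,0.002,0,0],
  [0,0.002,0,0],
  [0,0.002,0,0],
], newtons=30)

```text
time: 12.15
position: [586.0, -68.9, 101.3]
tcp_rot: [1.944, 2.466, 0.001]
force: [3.8, 0.2, 3.9]
gripper_width: 13.4
```

Request:
drive_tool([
  [0,0,-0.02,0],
  [0,0,-0.04,0],
  [0,0,-0.07,0],
  [0,0,-0.1,0],
  [0,0,-0.125,0],
  [0.03,0,-0.125,0],
  [0.06,0,-0.125,0],
  [0.1,0,-0.125,0],
  [0.1,0,-0.125,0.07],
  [0.1,0,-0.125,0.14],
  [0.1,0,-0.125,0.2],
  [0.1,0,-0.125,0.2],
])

```text
time: 13.15
position: [566.3, 9.0, 200.3]
tcp_rot: [-2.309, -2.128, 0.002]
force: [-0.5, 0.7, 0.1]
gripper_width: 13.3
```

```bash
python3 - <<'E'
from h import *
t=save("top","t4"); s=save("side","s4")
a=cv2.resize(t[150:260,225:335],(500,500),interpolation=cv2.INTER_CUBIC); b=cv2.resize(s[110:220,190:330],(636,500),interpolation=cv2.INTER_CUBIC)
cv2.imwrite("pics/c5.png",cv2.resize(np.hstack([a,b])[:,:,::-1],(800,352)))
go((586,-69,101,.235))
E
```

```text
pos [566.5   8.8 200.5] yaw -0.076 j [-0.19  0.45  1.45 -0.    1.24 -0.12] w 13.3 t 13.25
(586, -69, 101, 0.235) -> [np.float64(-0.0951), np.float64(0.0318), np.float64(0.1243), np.float64(-0.1978)]
```

View pics/c5.png

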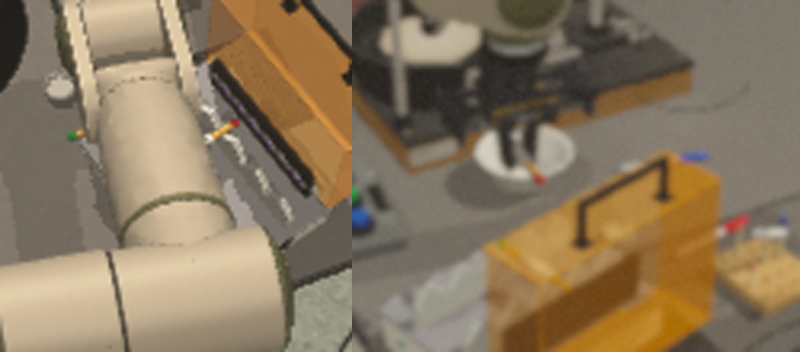

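Request:
drive_tool([
  [0,0,0,0.075],
  [0,0,0,0.15],
  [0,0,0,0.225],
  [0,0,0,0.3],
  [0,0,0,0.375],
  [0,0,0,0.45],
  [0,0,0,0.525],
  [0,0,0,0.6],
  [0,0,0,0.675],
  [0,0,0,0.75],
  [0,0,0,0.825],
  [0,0,0,0.9],
])

```text
time: 14.25
position: [566.7, 8.7, 200.6]
tcp_rot: [-3.139, -0.118, 0.002]
force: [0.3, 1.1, -0.5]
gripper_width: 13.9
```

Request:
drive_tool([
  [0,0,0,0.075],
  [0,0,0,0.15],
  [0,0,0,0.225],
  [0,0,0,0.3],
  [0,0,0,0.375],
  [0,0,0,0.45],
  [0,0,0,0.525],
  [0,0,0,0.6],
  [0,0,0,0.675],
  [0,0,0,0.75],
  [0,0,0,0.825],
  [0,0,0,0.9],
])

```text
time: 15.25
position: [566.7, 8.7, 200.6]
tcp_rot: [2.464, -1.948, -0.001]
force: [0.6, -0.3, -1.5]
gripper_width: 13.4
```

```bash
python3 - <<'E'
from h import *
go((586,-69,170,.235-np.pi))
E
```

```text
pos [566.7   8.7 200.6] yaw -2.909 j [-0.19  0.45  1.45 -0.    1.24  2.72] w 13.4 t 15.25
(586, -69, 170, -2.9065926535897932) -> [np.float64(0.1001), np.float64(-0.0012), np.float64(0.0382), np.float64(-0.0016)]
```

Request:
drive_tool([
  [0.04,-0.001,0,0],
  [0.08,-0.001,0,0],
  [0.099,-0.001,0.0,0],
  [0.099,-0.001,0.03,0],
  [0.099,-0.001,0.06,0],
  [0.099,-0.001,0.08,0],
  [0.099,-0.001,0.1,0],
  [0.099,-0.001,0.115,0],
  [0.099,-0.001,0.125,0],
  [0.099,-0.001,0.125,0],
  [0.099,-0.001,0.125,0],
])

```text
time: 16.17
position: [586.3, -67.9, 101.1]
tcp_rot: [-2.468, 1.944, -0.0]
force: [0.1, -0.3, -0.7]
gripper_width: 13.5
```

```bash
python3 - <<'E'
from h import *
print(sensors.state()["force"].round(1))
go((586,-69,100,.235-np.pi))
E
```

```text
[ 0.1 -0.3 -0.7]
pos [586.3 -67.9 101.1] yaw -2.905 j [-0.31  0.61  1.48  0.    1.05  2.59] w 13.5 t 16.1667
(586, -69, 100, -2.9065926535897932) -> [np.float64(0.0013), np.float64(0.0007), np.float64(0.0014), np.float64(0.0009)]
```

Request:
drive_tool([
  [0,0,0.0015,0],
  [0,0,0.003,0],
  [0,0,0.003,0],
  [0,0,0.003,0],
])

```text
time: 16.5
position: [586.5, -68.0, 100.7]
tcp_rot: [-2.467, 1.944, -0.003]
force: [-6.9, 3.1, 14.8]
gripper_width: 13.5
```

Request:
drive_tool([
  [0,0,0,0],
  [0,0,0,0],
  [0,0,0,0],
  [0,0,0,0],
  [0,0,0,0],
  [0,0,-0.02,0],
  [0,0,-0.05,0],
  [0,0,-0.08,0],
  [0,0,-0.11,0],
  [0,0,-0.125,0],
  [0,0,-0.125,0],
], hand=36)

```text
time: 17.42
position: [587.1, -68.2, 201.4]
tcp_rot: [-2.466, 1.944, -0.008]
force: [0.1, -0.1, 0.3]
gripper_width: 35.9
```

```bash
python3 - <<'E'
from h import *
go((586-48.6,-69-11.8,101,.235-np.pi),(586-48.6,-69-11.8,200,.235-np.pi))
E
```

```text
pos [587.1 -68.2 201.4] yaw -2.906 j [-0.31  0.5   1.37 -0.    1.26  2.59] w 35.9 t 17.4167
(537.4, -80.8, 101, -2.9065926535897932) -> [np.float64(0.0004), np.float64(0.0647), np.float64(0.1252), np.float64(0.0004)]
(537.4, -80.8, 200, -2.9065926535897932) -> [np.float64(0.0007), np.float64(0.0641), np.float64(0.0014), np.float64(0.0004)]
```

Request:
drive_tool([
  [0.001,0.03,0,0],
  [0.002,0.0645,0,0],
  [0.002,0.0645,0.0,0],
  [0.002,0.0645,0.03,0],
  [0.002,0.0645,0.06,0],
  [0.002,0.0645,0.08,0],
  [0.002,0.0645,0.1,0],
  [0.002,0.0645,0.115,0],
  [0.002,0.0645,0.125,0],
  [0.002,0.0645,0.125,0],
  [0.002,0.0645,0.125,0],
])

```text
time: 18.33
position: [536.4, -81.5, 98.3]
tcp_rot: [2.467, -1.945, -0.001]
force: [0.1, -0.1, -0.1]
gripper_width: 35.9
```

Request:
drive_tool([
  [0,0,0,0],
  [0,0,0,0],
  [0,0,0,0],
  [0,0,0,0],
  [0,0,0,0],
  [0,0,0,0],
  [0,0,0,0],
  [0,0,0,0],
], hand=0, newtons=5)

```text
time: 19.0
position: [537.1, -81.6, 99.2]
tcp_rot: [-2.466, 1.944, -0.004]
force: [4.4, 2.6, 4.4]
gripper_width: 13.9
```

Request:
drive_tool([
  [0,-0.0006,0,0],
  [0,-0.0006,0,0],
  [0,-0.0006,0,0],
  [0,-0.0006,-0.02,0],
  [0,-0.0006,-0.05,0],
  [0,-0.0006,-0.08,0],
  [0,-0.0006,-0.11,0],
  [0,-0.0006,-0.125,0],
  [-0.03,-0.0006,-0.125,0],
  [-0.06,-0.0006,-0.125,0],
  [-0.1,-0.0006,-0.125,0],
  [-0.1,-0.0006,-0.125,0],
], newtons=30)

```text
time: 20.0
position: [516.3, -0.0, 198.1]
tcp_rot: [2.469, -1.941, -0.005]
force: [-0.5, -0.5, -0.7]
gripper_width: 13.4
```

Request:
drive_tool([
  [0,0,0,-0.075],
  [0,0,0,-0.15],
  [0,0,0,-0.225],
  [0,0,0,-0.3],
  [0,0,0,-0.375],
  [0,0,0,-0.45],
  [0,0,0,-0.525],
  [0,0,0,-0.6],
  [0,0,0,-0.675],
  [0,0,0,-0.75],
  [0,0,0,-0.825],
  [0,0,0,-0.9],
])

```text
time: 21.0
position: [517.6, -4.1, 198.0]
tcp_rot: [-3.139, -0.132, 0.003]
force: [0.2, -0.0, 0.1]
gripper_width: 13.5
```

Request:
drive_tool([
  [0,0,0,-0.075],
  [0,0,0,-0.15],
  [0,0,0,-0.225],
  [0,0,0,-0.3],
  [0,0,0,-0.375],
  [0,0,0,-0.45],
  [0,0,0,-0.525],
  [0,0,0,-0.6],
  [0,0,0,-0.675],
  [0,0,0,-0.75],
  [0,0,0,-0.825],
  [0,0,0,-0.9],
])

```text
time: 22.0
position: [517.7, -4.1, 198.0]
tcp_rot: [-2.3, -2.138, 0.003]
force: [0.4, 0.3, -0.1]
gripper_width: 13.5
```

Request:
drive_tool([
  [0,0,0,-0.075],
  [0,0,0,-0.15],
  [0,0,0,-0.2],
  [0,0,0,-0.2],
  [0,0,0,-0.2],
])

```text
time: 22.42
position: [517.8, -3.9, 198.2]
tcp_rot: [-1.948, -2.464, 0.001]
force: [0.0, 0.6, 0.0]
gripper_width: 13.5
```

```bash
python3 - <<'E'
from h import *
t=save("top","t5"); s=save("side","s5")
a=cv2.resize(t[150:260,225:335],(500,500),interpolation=cv2.INTER_CUBIC); b=cv2.resize(s[110:220,190:330],(636,500),interpolation=cv2.INTER_CUBIC)
cv2.imwrite("pics/c6.png",cv2.resize(np.hstack([a,b])[:,:,::-1],(800,352)))
print(blobs(t,40,80,100,50,2,(250,160,315,240)),blobs(t,0,6,130,60,2,(250,160,315,240)))
go((537.4,-81.5,200,.235),(537.4,-81.5,101,.235))
E
```

```text
[] [(np.float64(255.2), np.float64(206.6), 9)]
pos [518.   -3.8 198.3] yaw 0.233 j [-0.23  0.35  1.6  -0.    1.18 -0.47] w 13.3 t 22.5167
(537.4, -81.5, 200, 0.235) -> [np.float64(-0.1001), np.float64(0.0012), np.float64(-0.0021), np.float64(-0.0012)]
(537.4, -81.5, 101, 0.235) -> [np.float64(-0.1001), np.float64(0.0013), np.float64(0.1216), np.float64(-0.0012)]
```

View pics/c6.png

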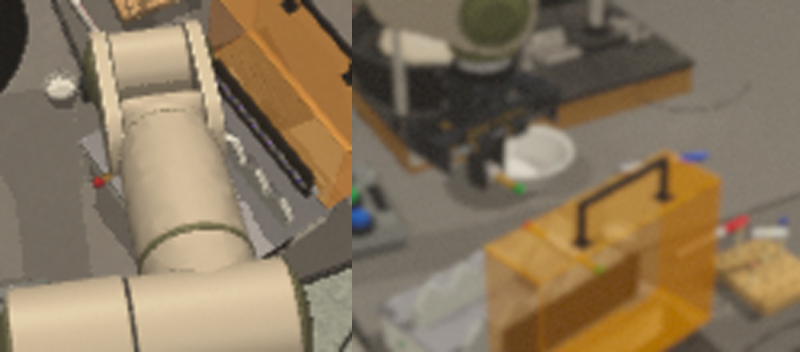

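Request:
drive_tool([
  [-0.04,0.001,0,0],
  [-0.08,0.001,0,0],
  [-0.1,0.001,0.0,0],
  [-0.1,0.001,0.03,0],
  [-0.1,0.001,0.06,0],
  [-0.1,0.001,0.08,0],
  [-0.1,0.001,0.1,0],
  [-0.1,0.001,0.115,0],
  [-0.1,0.001,0.121,0],
  [-0.1,0.001,0.121,0],
  [-0.1,0.001,0.121,0],
])

```text
time: 23.43
position: [537.8, -81.3, 102.2]
tcp_rot: [1.946, 2.466, 0.0]
force: [0.2, 0.2, -1.7]
gripper_width: 13.5
```

Request:
drive_tool([
  [0,0,0.001,0],
  [0,0,0.002,0],
  [0,0,0.002,0],
])

```text
time: 23.68
position: [537.7, -81.3, 100.5]
tcp_rot: [1.945, 2.467, 0.0]
force: [-0.6, -0.7, 0.0]
gripper_width: 13.3
```

Request:
drive_tool([
  [0,0,0.001,0],
  [0,0,0.002,0],
  [0,0,0.002,0],
  [0,0,0.002,0],
])

```text
time: 24.02
position: [537.9, -81.3, 98.9]
tcp_rot: [1.944, 2.466, 0.001]
force: [1.1, 1.1, 2.8]
gripper_width: 13.2
```

Contact. Release, lift, back off for a look.

Request:
drive_tool([
  [0,0,0,0],
  [0,0,0,0],
  [0,0,0,0],
  [0,0,0,0],
  [0,0,0,0],
  [0,0,-0.02,0],
  [0,0,-0.05,0],
  [0,0,-0.09,0],
  [0,0,-0.14,0],
  [0,0,-0.19,0],
  [0,0,-0.24,0],
  [0,0,-0.24,0],
], hand=36)

```text
time: 25.02
position: [539.2, -81.8, 298.3]
tcp_rot: [1.937, 2.458, 0.006]
force: [-0.0, -1.1, 0.9]
gripper_width: 36.6
```

Request:
drive_tool([
  [0.05,0,0,0],
  [0.1,0,0,0],
  [0.15,0,0,0],
  [0.2,-0.05,0,0],
  [0.25,-0.1,0,0],
  [0.3,-0.15,0,0],
  [0.35,-0.2,0,0],
  [0.35,-0.2,0,0],
  [0.35,-0.2,0,0],
  [0.35,-0.2,0,0],
])

```text
time: 25.85
position: [314.2, 155.0, 290.7]
tcp_rot: [1.941, 2.47, 0.001]
force: [0.5, 0.7, -0.1]
gripper_width: 36.5
```

```bash
python3 - <<'E'
from h import *
t=save("top","t6"); s=save("side","s6")
a=cv2.resize(t[150:260,225:335],(500,500),interpolation=cv2.INTER_CUBIC); b=cv2.resize(s[130:240,165:305],(636,500),interpolation=cv2.INTER_CUBIC)
cv2.imwrite("pics/c7.png",cv2.resize(np.hstack([a,b])[:,:,::-1],(800,352)))
go((500,0,300,.235))
for n,f in(("b",(100,120)),("y",(20,32)),("g",(50,80))):
    A=blobs(t,*f,120,60,8,(185,230,255,275)); B=blobs(s,*f,120,60,8,(170,150,210,195)); print(n,A,B, tri(("top",*A[0][:2]),("side",*B[0][:2])) if A and B else "")
G=blobs(t,40,80,100,50,2,(255,165,305,240));Q=blobs(t,0,6,130,60,2,(255,165,305,240));print(G,Q)
for b in G+Q: print(onz("top",*b[:2],99).round(1))
E
```

```text
pos [317.  153.7 290.7] yaw 0.237 j [ 0.12 -0.11  1.89 -0.    1.37 -0.12] w 36.3 t 25.95
(500, 0, 300, 0.235) -> [np.float64(-0.2404), np.float64(0.1774), np.float64(-0.0114), np.float64(0.001)]
b [(np.float64(232.0), np.float64(249.3), 23)] [(np.float64(191.5), np.float64(177.6), 31)] (array([424.77215789, 198.84966737,  37.38623838]), np.float64(1.6779892483768142))
y [(np.float64(203.6), np.float64(255.7), 46)] [(np.float64(184.4), np.float64(163.7), 39)] (array([440.1492116 , 315.88275736,  37.42999479]), np.float64(0.8781289255904003))
g [(np.float64(218.2), np.float64(252.3), 32)] [(np.float64(187.9), np.float64(170.3), 23)] (array([432.14920333, 255.77070678,  39.331282  ]), np.float64(0.5116859750498118))
[(np.float64(289.0), np.float64(180.2), 4), (np.float64(295.5), np.float64(189.5), 4)] [(np.float64(265.0), np.float64(195.7), 7), (np.float64(271.2), np.float64(205.2), 8)]
[ 602.  -125.5   99. ]
[ 552.3 -134.1   99. ]
[572.5  -4.7  99. ]
[523.4 -12.7  99. ]
```

View pics/c7.png

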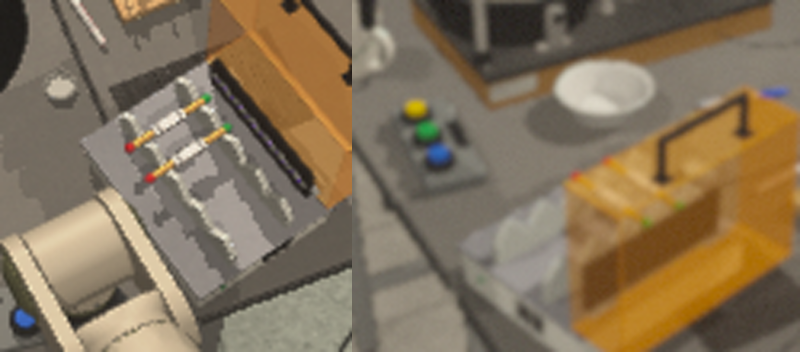

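```bash
python3 - <<'E'
from h import *
go((548.5,-245,400,1.805))
E
```

```text
pos [317.  153.7 290.7] yaw 0.237 j [ 0.12 -0.11  1.89 -0.    1.37 -0.12] w 36.3 t 25.95
(548.5, -245, 400, 1.805) -> [np.float64(-0.5523), np.float64(0.1647), np.float64(-0.1363), np.float64(-0.9985)]
```

Request:
drive_tool([
  [0,0,-0.05,-0.07],
  [0,0,-0.1,-0.15],
  [-0.04,0.01,-0.136,-0.22],
  [-0.09,0.03,-0.136,-0.3],
  [-0.14,0.04,-0.136,-0.38],
  [-0.19,0.055,-0.136,-0.46],
  [-0.24,0.07,-0.136,-0.53],
  [-0.29,0.085,-0.136,-0.6],
  [-0.34,0.1,-0.136,-0.68],
  [-0.39,0.115,-0.136,-0.76],
  [-0.42,0.125,-0.136,-0.84],
  [-0.45,0.134,-0.136,-0.9],
], hand=44)

```text
time: 26.95
position: [505.1, -173.8, 398.4]
tcp_rot: [0.066, -3.14, -0.0]
force: [1.1, -0.3, -0.1]
gripper_width: 44.6
```

```bash
python3 - <<'E'
from h import *
go((548.5,-245,395,1.805))
E
```

```text
pos [ 505.1 -173.8  398.4] yaw 1.613 j [-0.55  0.28  1.18 -0.    1.68 -2.16] w 44.6 t 26.95
(548.5, -245, 395, 1.805) -> [np.float64(-0.0505), np.float64(-0.0913), np.float64(0.0042), np.float64(-0.1222)]
```

Request:
drive_tool([
  [-0.025,-0.045,0.0,-0.06],
  [-0.05,-0.091,0.0,-0.122],
  [-0.05,-0.091,0.004,-0.122],
  [-0.05,-0.091,0.004,-0.122],
  [-0.05,-0.091,0.004,-0.122],
])

```text
time: 27.37
position: [546.7, -241.9, 395.3]
tcp_rot: [0.357, -3.12, -0.001]
force: [-1.0, -0.1, 0.5]
gripper_width: 44.3
```

```bash
python3 - <<'E'
from h import *
go((548.5,-245,310,1.805))
s=save("side","s7")
cv2.imwrite("pics/c8.png",cv2.resize(s[90:230,180:330],None,fx=4,fy=4,interpolation=cv2.INTER_CUBIC)[:,:,::-1])
print(px("side",(548.5,-245,376)),px("side",(548.5,-245,310)))
E
```

```text
pos [ 546.7 -241.9  395.3] yaw 1.799 j [-0.61  0.44  0.96  0.    1.74 -2.41] w 44.3 t 27.3667
(548.5, -245, 310, 1.805) -> [np.float64(-0.0014), np.float64(-0.0044), np.float64(0.1066), np.float64(-0.004)]
[273.93020989 149.26763081] [273.23212512 166.8934777 ]
```

View pics/c8.png

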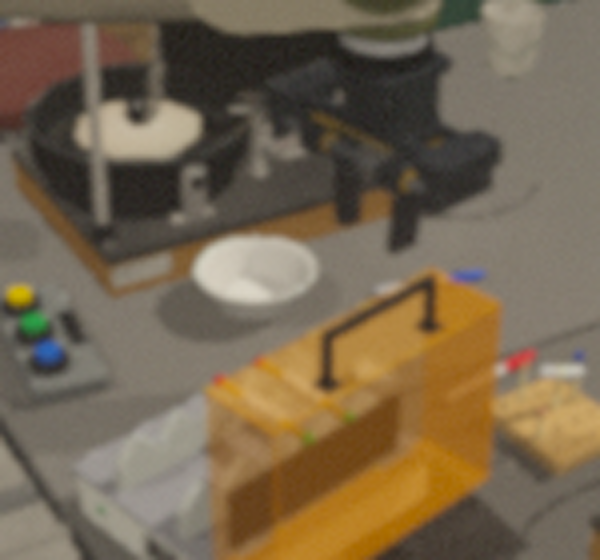

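Request:
drive_tool([
  [-0.001,-0.005,0.02,-0.004],
  [-0.001,-0.005,0.05,-0.004],
  [-0.001,-0.005,0.08,-0.004],
  [-0.001,-0.005,0.1,-0.004],
  [-0.001,-0.005,0.106,-0.004],
  [-0.001,-0.005,0.106,-0.004],
])

```text
time: 27.92
position: [548.1, -244.0, 311.6]
tcp_rot: [0.371, -3.119, -0.0]
force: [0.3, -0.0, -0.2]
gripper_width: 43.9
```

Request:
drive_tool([
  [0,0,0,0],
  [0,0,0,0],
  [0,0,0,0],
  [0,0,0,0],
  [0,0,0,0],
  [0,0,0,0],
  [0,0,0,0],
  [0,0,0,0],
], hand=0, newtons=20)

```text
time: 28.58
position: [548.6, -245.0, 311.7]
tcp_rot: [-0.37, 3.119, -0.001]
force: [0.7, -1.8, 2.6]
gripper_width: 9.0
```

```bash
python3 - <<'E'
from h import *
go((477.7,47,131.5,1.805))
for k in range(4): arc(1.55-.3875*k,1.55-.3875*k-np.linspace(.3875/12,.3875,12))
E
```

```text
pos [ 548.6 -245.   311.7] yaw 1.807 j [-0.61  0.46  1.15 -0.    1.53 -2.42] w 9.0 t 28.5833
(477.7, 47, 131.5, 1.805) -> [np.float64(0.0009), np.float64(0.3758), np.float64(0.2249), np.float64(0.0011)]
[[0, 0.01, -0.002, 0], [0, 0.02, -0.004, 0], [0, 0.03, -0.006, 0], [0, 0.04, -0.007, 0], [0, 0.05, -0.008, 0], [0, 0.06, -0.009, 0], [0, 0.07, -0.009, 0], [0, 0.08, -0.009, 0], [0, 0.09, -0.009, 0], [0, 0.1, -0.008, 0], [0, 0.11, -0.007, 0], [0, 0.12, -0.006, 0]]
[[0, 0.01, 0.002, 0], [0, 0.02, 0.004, 0], [0, 0.03, 0.006, 0], [0, 0.04, 0.008, 0], [0, 0.049, 0.011, 0], [0, 0.059, 0.015, 0], [0, 0.068, 0.018, 0], [0, 0.078, 0.022, 0], [0, 0.087, 0.026, 0], [0, 0.096, 0.031, 0], [0, 0.105, 0.035, 0], [0, 0.114, 0.04, 0]]
[[0, 0.009, 0.005, 0], [0, 0.017, 0.011, 0], [0, 0.025, 0.017, 0], [0, 0.033, 0.023, 0], [0, 0.041, 0.029, 0], [0, 0.049, 0.036, 0], [0, 0.056, 0.043, 0], [0, 0.064, 0.05, 0], [0, 0.071, 0.057, 0], [0, 0.077, 0.065, 0], [0, 0.084, 0.072, 0], [0, 0.09, 0.08, 0]]
[[0, 0.006, 0.008, 0], [0, 0.012, 0.016, 0], [0, 0.017, 0.025, 0], [0, 0.022, 0.034, 0], [0, 0.027, 0.043, 0], [0, 0.032, 0.052, 0], [0, 0.036, 0.061, 0], [0, 0.04, 0.07, 0], [0, 0.044, 0.079, 0], [0, 0.047, 0.089, 0], [0, 0.05, 0.099, 0], [0, 0.053, 0.108, 0]]
```

Gripped (9.0 mm). Swing it shut along the arc.

Request:
drive_tool([
  [0,0.01,-0.002,0],
  [0,0.02,-0.004,0],
  [0,0.03,-0.006,0],
  [0,0.04,-0.007,0],
  [0,0.05,-0.008,0],
  [0,0.06,-0.009,0],
  [0,0.07,-0.009,0],
  [0,0.08,-0.009,0],
  [0,0.09,-0.009,0],
  [0,0.1,-0.008,0],
  [0,0.11,-0.007,0],
  [0,0.12,-0.006,0],
])

```text
time: 29.58
position: [525.6, -150.7, 315.1]
tcp_rot: [0.37, -3.118, -0.001]
force: [2.4, -2.8, -13.1]
gripper_width: 8.6
```

Request:
drive_tool([
  [0,0.01,0.002,0],
  [0,0.02,0.004,0],
  [0,0.03,0.006,0],
  [0,0.04,0.008,0],
  [0,0.049,0.011,0],
  [0,0.059,0.015,0],
  [0,0.068,0.018,0],
  [0,0.078,0.022,0],
  [0,0.087,0.026,0],
  [0,0.096,0.031,0],
  [0,0.105,0.035,0],
  [0,0.114,0.04,0],
])

```text
time: 30.58
position: [504.3, -62.6, 284.1]
tcp_rot: [0.37, -3.119, 0.002]
force: [-0.4, -6.9, -10.7]
gripper_width: 9.1
```

```bash
python3 - <<'E'
from h import *
go((477.7,47,131.5,1.805))
E
```

```text
pos [504.3 -62.6 284.1] yaw 1.807 j [-0.35  0.26  1.5  -0.    1.38 -2.16] w 9.1 t 30.5833
(477.7, 47, 131.5, 1.805) -> [np.float64(0.0002), np.float64(0.1412), np.float64(0.1906), np.float64(0.001)]
```

Request:
drive_tool([
  [0,0.009,0.005,0],
  [0,0.017,0.011,0],
  [0,0.025,0.017,0],
  [0,0.033,0.023,0],
  [0,0.041,0.029,0],
  [0,0.049,0.036,0],
  [0,0.056,0.043,0],
  [0,0.064,0.05,0],
  [0,0.071,0.057,0],
  [0,0.077,0.065,0],
  [0,0.084,0.072,0],
  [0,0.089,0.08,0],
])

```text
time: 31.58
position: [487.4, 7.0, 220.8]
tcp_rot: [0.37, -3.12, 0.001]
force: [-5.2, -1.4, -0.9]
gripper_width: 9.3
```

Request:
drive_tool([
  [0,0.006,0.008,0],
  [0,0.012,0.016,0],
  [0,0.017,0.025,0],
  [0,0.022,0.034,0],
  [0,0.027,0.043,0],
  [0,0.032,0.052,0],
  [0,0.036,0.061,0],
  [0,0.04,0.07,0],
  [0,0.044,0.079,0],
  [0,0.047,0.089,0],
  [0,0.05,0.099,0],
  [0,0.052,0.106,0],
])

```text
time: 32.58
position: [478.5, 47.2, 136.5]
tcp_rot: [-0.371, 3.118, -0.002]
force: [-7.5, -9.1, 32.1]
gripper_width: 9.3
```

```bash
python3 - <<'E'
from h import *
go((477.7,47,131.5,1.805)); print(sensors.state()["force"])
E
```

```text
pos [478.5  47.2 136.5] yaw 1.807 j [-0.15  0.36  1.79 -0.    1.   -1.95] w 9.3 t 32.5833
(477.7, 47, 131.5, 1.805) -> [np.float64(0.001), np.float64(-0.0001), np.float64(0.0063), np.float64(0.0015)]
[-7.47953106 -9.1486828  32.08435466]
```

Request:
drive_tool([
  [0,0,0,0],
  [0,0,0,0],
  [0,0,0,0],
  [0,0,0,0],
  [0,0,0,0],
  [0,0,0,0],
])

```text
time: 33.08
position: [478.6, 47.1, 136.5]
tcp_rot: [-0.37, 3.118, -0.0]
force: [-4.5, -1.9, 7.6]
gripper_width: 8.9
```

Request:
drive_tool([
  [0,0,0,0],
  [0,0,0,0],
  [0,0,0,0],
  [0,0,0,0],
  [0,0,-0.04,0],
  [0,0,-0.08,0],
  [0,0,-0.12,0],
  [0,0.05,-0.12,0],
  [0,0.1,-0.12,0],
  [0,0.15,-0.12,0],
  [0,0.15,-0.12,0],
  [0,0.15,-0.12,0],
], hand=34)

```text
time: 34.08
position: [449.7, 165.1, 231.4]
tcp_rot: [-0.375, 3.119, 0.0]
force: [-0.4, -0.4, 0.8]
gripper_width: 34.0
```

```bash
python3 - <<'E'
from h import *
t=save("top","t8"); s=save("side","s8")
a=cv2.resize(t[150:260,225:335],(500,500),interpolation=cv2.INTER_CUBIC); b=cv2.resize(s[110:240,165:305],(538,500),interpolation=cv2.INTER_CUBIC)
cv2.imwrite("pics/c9.png",cv2.resize(np.hstack([a,b])[:,:,::-1],(800,385)))
go((420,170,200,.1))
s0=cv2.imread("pics/s0.png") if 0 else cv2.imread("pics/side0.png")
d=cv2.absdiff(s0,s[:,:,::-1])[180:235,205:285]; print("side hood diff vs start",d.mean(), (d.max(2)>40).sum())
E
```

```text
pos [450.4 163.2 231.3] yaw 1.807 j [ 0.1   0.24  1.67 -0.    1.23 -1.7 ] w 34.0 t 34.1833
(420, 170, 200, 0.1) -> [np.float64(0.035), np.float64(0.0171), np.float64(0.0391), np.float64(1.0866)]
side hood diff vs start 2.0307575757575758 0
```

View pics/c9.png

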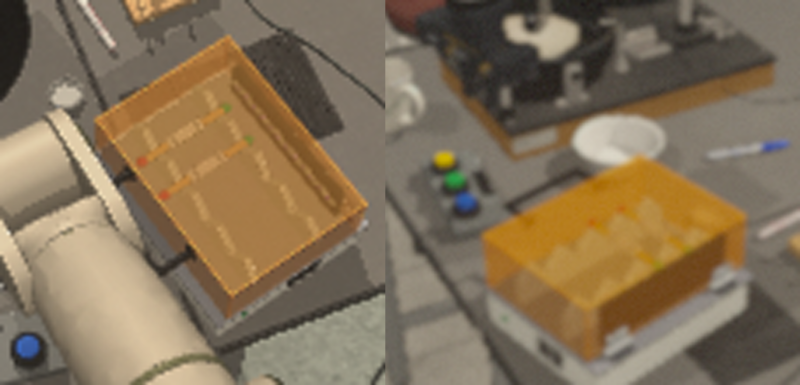

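```bash
python3 - <<'E'
from h import *
s=cv2.imread("pics/s8.png")[:,:,::-1].copy()
for n,f in(("b",(100,120)),("y",(20,32)),("g",(50,80))): 
    B=blobs(s,*f,120,60,8,(170,150,210,195)); print(n,B,[onz("side",*b[:2],z).round(1) for b in B for z in(39,43)])
go((424.7,198,85,1.807))
E
```

```text
b [(np.float64(191.4), np.float64(177.6), 30)] [array([424.6, 197.1,  39. ]), array([422.7, 191.7,  43. ])]
y [(np.float64(184.4), np.float64(163.7), 39)] [array([438.9, 313.4,  39. ]), array([437. , 307.5,  43. ])]
g [(np.float64(187.9), np.float64(170.3), 23)] [array([432.6, 256.3,  39. ]), array([430.7, 250.6,  43. ])]
pos [450.4 163.2 231.3] yaw 1.807 j [ 0.1   0.24  1.67 -0.    1.23 -1.7 ] w 34.0 t 34.1833
(424.7, 198, 85, 1.807) -> [np.float64(0.0211), np.float64(0.0498), np.float64(0.1828), np.float64(-0.0001)]
```

Request:
drive_tool([
  [0.0211,0.0498,0.0,0],
  [0.0211,0.0498,0.04,0],
  [0.0211,0.0498,0.08,0],
  [0.0211,0.0498,0.12,0],
  [0.0211,0.0498,0.16,0],
  [0.0211,0.0498,0.182,0],
  [0.0211,0.0498,0.182,0],
  [0.0211,0.0498,0.182,0],
  [0.0211,0.0498,0.182,0],
], hand=0)

```text
time: 34.93
position: [425.5, 197.9, 87.0]
tcp_rot: [-0.368, 3.118, 0.0]
force: [-0.1, 0.5, 0.9]
gripper_width: 0.3
```

```bash
python3 - <<'E'
from h import *
s=save("side","s9"); t=save("top","t9"); st=sensors.state()
go((424.7,197.5,60,1.807)); print(px("side",st["position"]-[0,0,19]))
for n,f in(("b",(100,120)),("y",(20,32)),("g",(50,80))): print(n,blobs(s,*f,120,60,5,(165,145,220,200)),blobs(t,*f,120,60,5,(185,230,255,275)))
cv2.imwrite("pics/c10.png",cv2.resize(s[120:210,150:250],None,fx=6,fy=6,interpolation=cv2.INTER_CUBIC)[:,:,::-1])
E
```

```text
pos [425.4 198.2  87.1] yaw 1.806 j [ 0.19  0.41  1.86 -0.    0.86 -1.62] w 0.4 t 35.0333
(424.7, 197.5, 60, 1.807) -> [np.float64(0.0012), np.float64(-0.0007), np.float64(0.0339), np.float64(-0.0004)]
[190.90157166 171.78540624]
b [(np.float64(191.4), np.float64(177.6), 30)] []
y [(np.float64(184.2), np.float64(163.8), 38)] [(np.float64(203.7), np.float64(255.8), 47)]
g [(np.float64(186.9), np.float64(170.6), 11)] []
```

View pics/c10.png

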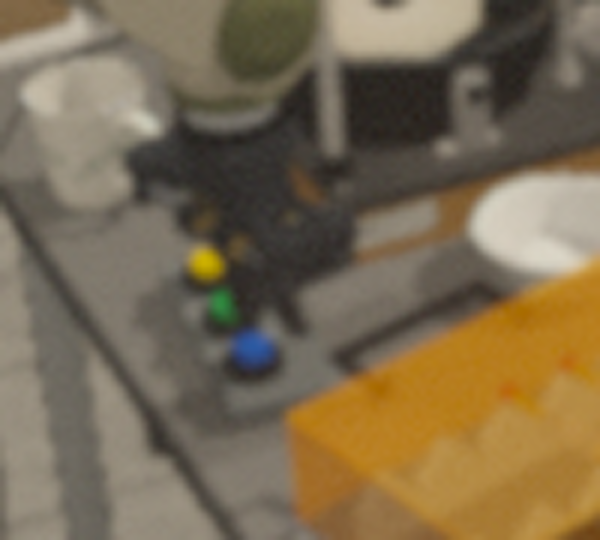

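Request:
drive_tool([
  [0.001,-0.001,0.01,0],
  [0.001,-0.001,0.02,0],
  [0.001,-0.001,0.026,0],
  [0.001,-0.001,0.03,0],
  [0.001,-0.001,0.032,0],
  [0.001,-0.001,0.032,0],
])

```text
time: 35.53
position: [423.6, 197.3, 59.8]
tcp_rot: [0.37, -3.119, 0.0]
force: [-1.0, -0.4, 1.9]
gripper_width: 0.3
```

Request:
drive_tool([
  [0,0,0.002,0],
  [0,0,0.004,0],
  [0,0,0.004,0],
])

```text
time: 35.78
position: [423.8, 197.4, 57.3]
tcp_rot: [0.37, -3.12, 0.0]
force: [-3.0, -1.8, 8.0]
gripper_width: 0.2
```

Request:
drive_tool([
  [0,0,0.002,0],
  [0,0,0.003,0],
  [0,0,0.003,0],
])

```text
time: 36.03
position: [424.0, 197.5, 56.7]
tcp_rot: [-0.371, 3.119, -0.0]
force: [-12.3, -4.0, 35.3]
gripper_width: 0.6
```

Request:
drive_tool([
  [0,0,-0.01,0],
  [0,0,-0.03,0],
  [0,0,-0.05,0],
  [0,0,-0.06,0],
  [0,0,-0.06,0],
])

```text
time: 36.45
position: [424.8, 197.7, 103.9]
tcp_rot: [-0.37, 3.116, 0.001]
force: [-0.4, -1.1, 1.5]
gripper_width: 0.4
```

```bash
python3 - <<'E'
from h import *
s=save("side","s10")
for n,f in(("b",(100,120)),("y",(20,32)),("g",(50,80))):
  B=blobs(s,*f,120,60,5,(165,145,220,200)); print(n,B,[onz("side",*b[:2],39).round(1) for b in B])
go((439.8,315.5,70,1.807),(424.2,197.5,100,1.807))
E
```

```text
b [(np.float64(191.4), np.float64(177.6), 30)] [array([424.6, 197.1,  39. ])]
y [(np.float64(184.2), np.float64(163.5), 37)] [array([438.7, 315.4,  39. ])]
g [(np.float64(187.8), np.float64(170.5), 24)] [array([431.6, 255.1,  39. ])]
pos [424.2 197.5 102.8] yaw 1.807 j [ 0.18  0.38  1.85  0.    0.9  -1.62] w 0.5 t 36.5
(439.8, 315.5, 70, 1.807) -> [np.float64(-0.0534), np.float64(0.1388), np.float64(0.0411), np.float64(-0.0)]
(424.2, 197.5, 100, 1.807) -> [np.float64(0.0), np.float64(-0.0), np.float64(0.0035), np.float64(-0.0)]
```

Request:
drive_tool([
  [-0.02,0.05,0,0],
  [-0.04,0.1,0,0],
  [-0.053,0.139,0,0],
  [-0.053,0.139,0,0],
  [-0.053,0.139,0.02,0],
  [-0.053,0.139,0.035,0],
  [-0.053,0.139,0.045,0],
  [-0.053,0.139,0.05,0],
  [-0.053,0.139,0.053,0],
  [-0.053,0.139,0.053,0],
])

```text
time: 37.33
position: [438.9, 315.1, 59.9]
tcp_rot: [0.37, -3.119, 0.001]
force: [-1.9, -1.6, 1.9]
gripper_width: 0.6
```

Request:
drive_tool([
  [0,0,0.002,0],
  [0,0,0.004,0],
  [0,0,0.004,0],
])

```text
time: 37.58
position: [439.4, 315.4, 57.4]
tcp_rot: [-0.37, 3.119, 0.0]
force: [-2.1, -2.0, 3.4]
gripper_width: 0.6
```

Request:
drive_tool([
  [0,0,0.001,0],
  [0,0,0.002,0],
  [0,0,0.002,0],
])

```text
time: 37.83
position: [439.4, 315.4, 57.1]
tcp_rot: [-0.37, 3.119, -0.0]
force: [-6.6, -4.9, 17.2]
gripper_width: 0.7
```

Bottomed. Up and to green.

Request:
drive_tool([
  [0,0,-0.01,0],
  [0,0,-0.03,0],
  [0,0,-0.05,0],
  [0,0,-0.06,0],
  [0,0,-0.06,0],
])

```text
time: 38.25
position: [440.0, 315.9, 105.0]
tcp_rot: [-0.37, 3.116, 0.002]
force: [0.5, -0.5, 0.4]
gripper_width: 0.6
```

```bash
python3 - <<'E'
from h import *
s=save("side","s11")
for n,f in(("b",(100,120)),("y",(20,32)),("g",(50,80))):
  B=blobs(s,*f,120,60,5,(165,145,220,200)); print(n,B,[onz("side",*b[:2],39).round(1) for b in B])
go((432,256.3,60,1.807))
E
```

```text
b [(np.float64(191.4), np.float64(177.6), 30)] [array([424.6, 197.1,  39. ])]
y [(np.float64(184.4), np.float64(163.9), 41)] [array([438.3, 311.9,  39. ])]
g [(np.float64(187.9), np.float64(170.3), 23)] [array([432.6, 256.3,  39. ])]
pos [439.5 315.6 103.8] yaw 1.807 j [ 0.41  0.52  1.63  0.    0.99 -1.4 ] w 0.6 t 38.3
(432, 256.3, 60, 1.807) -> [np.float64(0.0265), np.float64(-0.0699), np.float64(0.0547), np.float64(-0.0001)]
```

Request:
drive_tool([
  [0.015,-0.04,0,0],
  [0.0265,-0.07,0,0],
  [0.0265,-0.07,0,0],
  [0.0265,-0.07,0.02,0],
  [0.0265,-0.07,0.035,0],
  [0.0265,-0.07,0.047,0],
  [0.0265,-0.07,0.052,0],
  [0.0265,-0.07,0.055,0],
  [0.0265,-0.07,0.055,0],
])

```text
time: 39.05
position: [431.2, 256.1, 59.0]
tcp_rot: [0.37, -3.118, 0.0]
force: [-3.0, -0.2, 3.8]
gripper_width: 0.6
```

Request:
drive_tool([
  [0,0,0.002,0],
  [0,0,0.004,0],
  [0,0,0.004,0],
])

```text
time: 39.3
position: [431.7, 256.2, 57.2]
tcp_rot: [-0.37, 3.119, 0.0]
force: [-5.3, -1.9, 12.3]
gripper_width: 0.2
```

Request:
drive_tool([
  [0,0,-0.02,0],
  [0,0,-0.06,0],
  [0,0,-0.11,0],
  [0,0,-0.16,0],
  [0.04,0.04,-0.2,0],
  [0.08,0.08,-0.22,0],
  [0.1,0.1,-0.22,0],
  [0.1,0.1,-0.22,0],
  [0.1,0.1,-0.22,0],
  [0.1,0.1,-0.22,0],
  [0.1,0.1,-0.22,0],
])

```text
time: 40.22
position: [335.9, 314.7, 231.8]
tcp_rot: [0.368, -3.12, 0.0]
force: [0.6, -0.9, -0.1]
gripper_width: 0.5
```

```bash
python3 - <<'E'
from h import *
t=save("top","t12"); s=save("side","s12")
for n,f in(("b",(100,120)),("y",(20,32)),("g",(50,80))): print(n,blobs(s,*f,120,60,5,(165,145,220,200)))
for nm,im in(("side",s),("top",t)):
    d=cv2.absdiff(cv2.imread(f"pics/{nm}0.png"),im[:,:,::-1]).max(2); n,_,st,c=cv2.connectedComponentsWithStats((d>45).astype(np.uint8))
    print(nm,[(c[i].round().tolist(),int(st[i,4])) for i in range(1,n) if st[i,4]>5])
a=cv2.resize(t[150:280,185:335],(577,500),interpolation=cv2.INTER_CUBIC); b=cv2.resize(s[110:240,150:305],(596,500),interpolation=cv2.INTER_CUBIC)
cv2.imwrite("pics/c11.png",cv2.resize(np.hstack([a,b])[:,:,::-1],(800,341)))
go()
E
```

```text
b [(np.float64(191.4), np.float64(177.6), 30)]
y [(np.float64(184.4), np.float64(163.7), 39)]
g [(np.float64(187.9), np.float64(170.4), 24)]
side [([55.0, 54.0], 95), ([77.0, 60.0], 444), ([25.0, 55.0], 24), ([114.0, 66.0], 553), ([3.0, 63.0], 58), ([146.0, 72.0], 80), ([161.0, 81.0], 198), ([10.0, 107.0], 1089), ([92.0, 75.0], 9), ([133.0, 76.0], 7), ([117.0, 83.0], 222), ([55.0, 83.0], 49), ([26.0, 84.0], 12), ([80.0, 83.0], 8), ([41.0, 109.0], 929), ([84.0, 88.0], 10), ([96.0, 86.0], 9), ([95.0, 107.0], 451), ([155.0, 114.0], 713), ([44.0, 150.0], 174), ([22.0, 147.0], 151), ([13.0, 150.0], 101), ([32.0, 152.0], 6), ([17.0, 160.0], 46), ([45.0, 167.0], 57), ([12.0, 187.0], 66), ([43.0, 197.0], 218), ([118.0, 192.0], 63), ([21.0, 194.0], 43), ([104.0, 206.0], 151), ([103.0, 227.0], 26)]
top [([239.0, 272.0], 3919), ([258.0, 299.0], 10), ([347.0, 312.0], 140), ([156.0, 303.0], 8), ([193.0, 325.0], 2429), ([255.0, 310.0], 22), ([262.0, 312.0], 12), ([285.0, 358.0], 888), ([137.0, 332.0], 47), ([253.0, 359.0], 822), ([309.0, 345.0], 158), ([341.0, 342.0], 15), ([163.0, 346.0], 270), ([323.0, 355.0], 247), ([153.0, 351.0], 91), ([196.0, 353.0], 9), ([175.0, 352.0], 9), ([184.0, 354.0], 9), ([339.0, 362.0], 10), ([328.0, 376.0], 124), ([301.0, 375.0], 34), ([306.0, 371.0], 7), ([311.0, 379.0], 21)]
pos [335.9 314.6 231.7] yaw 1.805 j [ 0.5   0.19  1.72 -0.    1.23 -1.31] w 0.8 t 40.3167
```

View pics/c11.png

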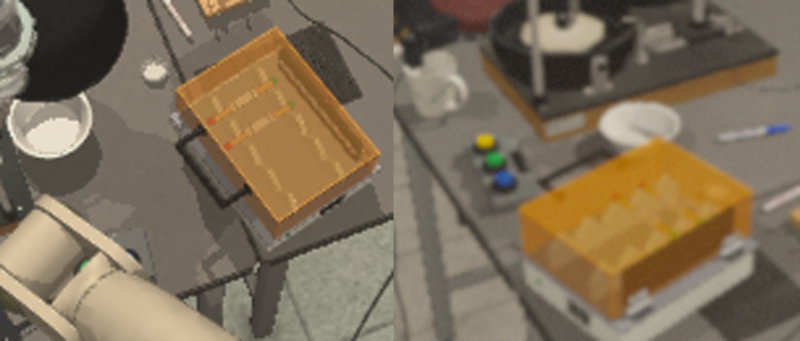

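```bash
python3 -c "
from bench import workorder; print(workorder.hand_in())"
```

```text
the job is handed in; nothing more can be done
None
```

The job is done and handed in at about 40 s of the 210 s limit. I raised the hood until it stayed open, then turned the two rods that were there (cradles 2 and 3) and laid each back in its own cradle. I then shut the hood and pressed blue, yellow and green in that order.

- **Rods:** through the shut hood, both green stones point at the lamp bar and both red stones away from it. Rod 2 lies about 3 mm further from the lamp bar than rod 3, and I left it there.
- **Hood:** the side picture taken after shutting matches the start picture over the hood area. Its angle was not measured directly.
- **Keys:** each key was pushed down to a hard stop, with peak forces of about 35 N for blue, 17 N for yellow and 12 N for green. The blue push was harder than it needed to be. The keypad stayed in place and its keys look the same as at the start.
- **Bystanders:** in the final pictures compared with the start, every large difference lies where the arm was or now is. The stand, spirit lamp, dish and mug do not appear to have moved. I made no separate measurement of the lamp bar's lean; it was never touched.

No check failed. The rod, bar and key positions from the cameras agreed with where the gripper met them, to within a few millimetres.

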